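Function-test a spare door interlock switch

ROBOT

A 6-joint arm with a two-finger parallel gripper is mounted at the origin on a cart in front of the work surface, level with it; the furniture and walls round the work are solid. World frame = base frame: x ahead of the robot, y to its left, z up, the work surface at z = 0. Lengths are in m, angles in rad, forces in N, time in s.
With the tool pointing down it reaches from about 0.35 to 1 m from the base axis. Payload 7.1 kg.
Tool frame: the origin (TCP) lies on the centre line of the jaws, within the pads' length; the fingertips stand 17 mm ahead of it and the grasp point (between the pads) lies 2 mm behind it; z points along the fingers, y is the line along which they close (so a half turn about z gives the same grasp; the last joint's range is limited). The gripper opens to 85 mm and grips with 20 to 120 N. Pads are 22 mm wide; open, the fingers measure 114 mm over their backs; the gripper's body (76 mm by 85 mm) begins 54 mm behind the grasp point. The pads swing forward as they close: fully open they stand 13 mm farther back than shut.
Start: joints at [1.191, 0.423, 1.63, -0, 1.089, -0.019], TCP at [0.221, 0.585, 0.248] pointing down, gripper open.
Joint ranges: [-3, 3], [-0.9, 2.11], [0.09, 2.58], [-1.31, 4.45], [0.11, 2.69], [-2.54, 2.54]. Speed limits (rad/s): [2.39, 2.39, 3.01, 3.14, 3.14, 3.14].

INTERFACE

Orientations are given as a unit quaternion [w, x, y, z].
In Python, from workcell import r gives the robot as it stands.
- The arm moves only by the tool apply_moves, never from a script. Its argument "targets" is a list of rows, each an object of numbers: "dx", "dy", "dz": the shift along the tool's x, y, z in cm; "wx", "wy", "wz": the turn, a rotation vector about the tool's x, y, z in rad; "jaw": the closure, from -1 (fully open) to 1 (shut). In form: [{"dx": .., "dy": .., "dz": .., "wx": .., "wy": .., "wz": .., "jaw": ..}, ...]. A call has 1 to 5 rows; each row shifts and turns the commanded pose from where the row before left it, along the tool's axes as they then stand; what a row does not reach is not made up. A row lasts 1/10 s, in which the tool goes at most 50 mm and 8.59 degrees, less where a joint would pass 70% of its speed; a pose out of reach is approached as far as the arm can. A call is refused whole if a number of a shift passes 5 or a number of a turn 0.15, either way. A call with a gripper value outside its range is refused whole. The fingers move at their own pace and stop on an object; "squeeze" is the grip in N (left out, the last holds). Time passes only in rows, so rows that do not move let the fingers close. It gives the time, the measured TCP pose, the force, the opening and the grip force at its end, in the units of the state.
- r.get_state(): the state, without advancing time (a new reading comes with each control period).
- r.snapshot(name): name is "scene" or "top" or "wrist"; returns the picture (420x560x3 uint8, red, green, blue); there is no depth.
- r.camera_info(name): a dict with "K" (3x3 intrinsics, pixels), "view" (4x4, takes a point from world to camera coordinates). Camera axes: x right, y down, z forward; pixel columns grow to the right and rows downward; lengths in m; the calibration is good to about 2 mm. A picture is of the moment at which its call begins: read the wrist's pose just before it. camera_info takes no time and is no camera call; for the wrist camera it gives the pose at the moment of the call.
- r.hand_in(): hands the job in; it is judged then, once.
The state is a dict: "time_s": time; "joints": joint angles; "qvel": joint speeds; "effort": joint torques, N m; "ee_pos": TCP position; "eef_rot": TCP orientation; "ft_force": force on the tool from outside, world axes, zero at the start; "moment": the same for the moment, N m; "width": finger opening in m; "gripper_force": force on a finger pad.
Only numpy, scipy, OpenCV 4.12 (cv2) and the standard library are available. Lean on these libraries where they do the work, as an engineer would, in place of code of your own. Each camera call takes 0.05 s, during which the arm holds its last target. There are 200 camera calls.

TASK

Two spare door interlock switches are screwed down on the worktop for checking before they are fitted. Press the roller lever of the one with the orange roller down from above until the switch clicks, keep it down for about a second, then let go so that the lever springs all the way back up. Do not work the switch with the blue roller, and do not knock over or shift the brown bottle.

Things in the scene. Friction and masses are not known exactly. Their poses are not given: they have to be found in the camera images.
- orange_lever (a joint): Lever of the switch with the ORANGE roller, to be tested: a steel arm 70 mm long, pivot 105 mm above the worktop, sloping 30 degrees up and away from the switch at rest. Value 0 rad at rest, grows as the roller is pressed down; clicks at 0.45 rad (roller 30 mm below rest), stops at 0.75 rad (51 mm): press 35 to 45 mm. Spring force at the roller: 2 N at first, 4 N at the click, 5.5 N at the stop.
- orange_roller (a point): Centre of the orange roller on that lever's end: a free-running wheel, diameter 24 mm, 15 mm wide. At rest its centre is 140 mm and its top 152 mm above the worktop. Axes at rest: z up, y along the axle, -x level and away from the switch, roughly towards the robot; they turn with the lever, not the wheel. Pressed to the click, the roller also moves 9 mm outward (-x).
- blue_lever (a joint): Lever of the other switch, the same in all but its BLUE roller; not to be worked. Value as for the orange one, 0 rad at rest. Each switch is a grey box with an aluminium head, 40 x 40 mm, its top 126 mm above the worktop, on a steel plate 110 x 96 mm fixed to the worktop; the lever runs beside the head.
- blue_roller (a point): Centre of the blue roller on the other switch, same size, height and axes as the orange one.
- brown_bottle: Amber-brown glass bottle with a black screw cap, 60 mm in diameter, 142 mm tall, standing loose behind the switches; origin at the centre of its underside. To be left standing where it is.
Things that resemble listed ones, but are neither listed nor needed, are in the scene too. Leave any green look-alike of the part that bears blue_lever alone.

How it is judged:
On the way:
1. the orange roller's lever is pressed past its click (0.45 rad) by the robot and kept there for half a second (value of joint orange_lever above 0.45 rad), for 0.5 s.
At the end, for the whole second after the job is handed in: After a press past the click (0.45 rad, kept at least 0.5 s) the orange roller's lever is let go and back within 0.1 rad of rest; the blue roller's lever is within 0.1 rad of rest; the brown bottle stands upright (within 10 degrees) within 30 mm of where it was (value of joint each of orange_lever, blue_lever below 0.1 rad and angle between brown_bottle's own z axis and vertical below 0.17 rad and distance of brown_bottle from where it was at the start of the episode below 0.03 m); the robot touches nothing.
It fails at once if the blue roller's lever is worked (pressed more than 0.2 rad) (value of joint blue_lever above 0.2 rad).
It fails at once if the brown bottle is shifted by more than 30 mm or tipped by more than 20 degrees (distance of brown_bottle from where it was at the start of the episode above 0.03 m or angle between brown_bottle's own z axis and vertical above 0.35 rad).
It also fails if it takes over 27 s, if anything falls off the work surface, if the arm or the gripper's body presses on something with over 40 N, if the wrist force passes 120 N, or if a joint passes its speed limit or range.

## Working session

There is one attempt and no reset: what is moved stays moved. The work goes in short steps, Python scripts to look and compute and a tool call to move; the robot and the scene stay as the last step left them, time stands still between calls to the robot, and variables do not carry over. Pictures are saved under pics/ and viewed, at most 10 in all, crops included, and the job is handed in when it is done.

Besides the shell and the picture viewer there is one more tool, called as name([rows], argument=value, ...), one row to a line, values as JSON. apply_moves: Moves the arm, as the interface text tells. Its arguments: {"type":"object","properties":{"targets":{"type":"array","items":{"type":"object","properties":{"dx":{"type":"number"},"dy":{"type":"number"},"dz":{"type":"number"},"wx":{"type":"number"},"wy":{"type":"number"},"wz":{"type":"number"},"jaw":{"type":"number"}}}},"squeeze":{"type":"number"}},"required":["targets"]}

```bash
mkdir -p pics
python3 - <<'E'
from workcell import r
import cv2,numpy as np
for n in("scene","top"):
    i=r.snapshot(n); cv2.imwrite(f"pics/{n}1.png",cv2.cvtColor(i,cv2.COLOR_RGB2BGR))
    c=r.camera_info(n); print(n,np.round(c["K"],1).tolist(),np.round(c["view"],3).tolist())
    h=cv2.cvtColor(i,cv2.COLOR_RGB2HSV)
    for nm,lo,hi in(("orange",5,20),("blue",100,125),("green",40,85)):
        m=cv2.inRange(h,(lo,150,80),(hi,255,255)); k,_,s,ce=cv2.connectedComponentsWithStats(m)
        print(nm,[(s[j].tolist(),ce[j].round(1).tolist()) for j in range(1,k) if s[j,4]>25])
s=r.get_state();print(s["time_s"],s["ee_pos"],s["eef_rot"],s["width"],s["ft_force"])
E
```

```text
scene [[493.8, 0.0, 285.6], [0.0, 493.8, 207.7], [0.0, 0.0, 1.0]] [[0.622, -0.783, -0.015, -0.351], [-0.629, -0.489, -0.605, 0.462], [0.466, 0.386, -0.796, 0.954], [0.0, 0.0, 0.0, 1.0]]
orange [([196, 161, 10, 8, 50], [200.3, 163.8])]
blue [([332, 233, 7, 6, 27], [334.6, 235.5]), ([265, 292, 9, 9, 44], [269.0, 296.0])]
green [([287, 316, 39, 30, 221], [306.0, 332.3])]
top [[475.8, 0.0, 279.5], [0.0, 475.8, 206.6], [0.0, 0.0, 1.0]] [[-0.021, -1.0, 0.003, 0.035], [-0.998, 0.021, -0.064, 0.595], [0.064, -0.004, -0.998, 1.215], [0.0, 0.0, 0.0, 1.0]]
orange [([176, 217, 8, 9, 44], [179.6, 220.9])]
blue [([339, 203, 7, 8, 40], [341.5, 206.4]), ([333, 288, 6, 8, 46], [335.6, 291.5])]
green [([325, 245, 24, 39, 502], [334.6, 262.7]), ([350, 246, 14, 13, 73], [357.8, 252.1]), ([341, 276, 19, 11, 136], [349.4, 280.8])]
0.1 [0.22042038 0.58433032 0.247617  ] [-1.56231002e-04  1.79442522e-01  9.83768208e-01 -6.85974142e-04] 0.08540989431828358 [-0.88252042  0.21192316  0.15728523]
```

View pics/scene1.png

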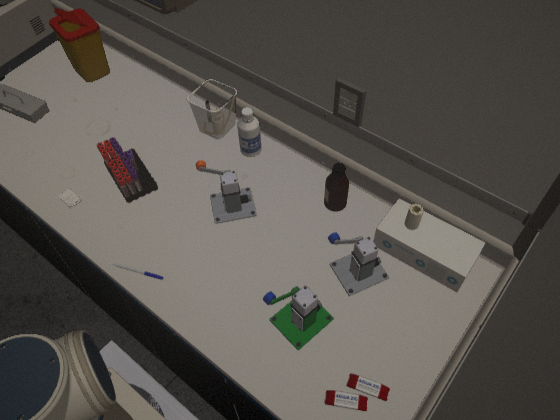

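View pics/top1.png

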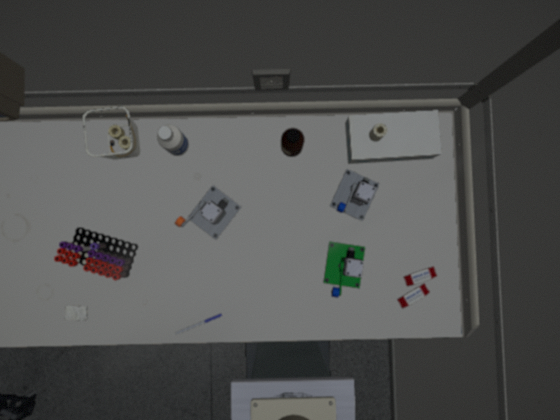

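The orange roller is at about (200,164) in scene and (180,221) in top. Its head lies to the right, and the blue switch and bottle are well away. I'll triangulate it from an enlarged crop.

Run:
```python
from workcell import r
import cv2,numpy as np
a=cv2.imread("pics/scene1.png")[140:230,180:270];b=cv2.imread("pics/top1.png")[175:250,165:255]
f=lambda x:cv2.resize(x,(400,int(400*x.shape[0]/x.shape[1])),interpolation=cv2.INTER_CUBIC)
a,b=f(a),f(b);b=cv2.copyMakeBorder(b,0,a.shape[0]-b.shape[0],0,0,cv2.BORDER_CONSTANT)
cv2.imwrite("pics/c1.png",cv2.convertScaleAbs(np.hstack([a,b]),alpha=1.5))
P=[]
for n,p in(("scene",(201,165.)),("top",(180,221.2))):
    c=r.camera_info(n);P.append((c["K"]@c["view"][:3],np.array(p),c))
X=cv2.triangulatePoints(P[0][0],P[1][0],P[0][1],P[1][1]);X=(X[:3]/X[3]).ravel();print("tri",X)
def onz(k,p,z):
    M,_,c=P[k];H=M[:,[0,1,3]].copy();H[:,2]+=M[:,2]*z;q=np.linalg.inv(H)@[*p,1];return (q/q[2])[:2]
print("top z.145",onz(1,(180,221.2),.145),"scene z.14",onz(0,(201,165),.14))
print("head top",onz(1,(211,212),.126))
print("plate corners",[onz(1,p,.005) for p in((213,186),(241,208),(217,238),(188,216))])
```

```text
tri [0.55865619 0.25379192 0.148619  ]
top z.145 [0.55886631 0.25446704] scene z.14 [0.56340655 0.26039317]
head top [0.57979991 0.18494381]
plate corners [array([0.65491833, 0.19579445]), array([0.59543017, 0.12315492]), array([0.51830208, 0.18703687]), array([0.57737886, 0.26216532])]
```

View pics/c1.png

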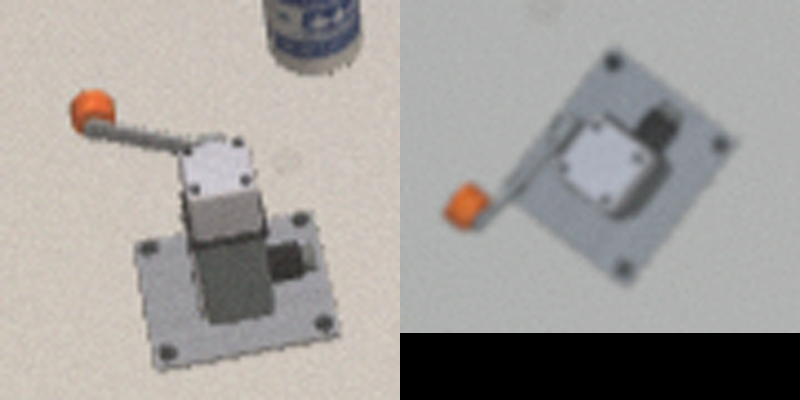

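Roller centre is about (0.558, 0.254), with its visible part at z ≈ 0.146, which agrees with the given height. The lever points outward along (-0.76, 0.65). I'll move the shut fingertips over a point 5 mm outward of the roller, at about (0.555, 0.257).

apply_moves([
  {"dx": -3,"dy": -1.3,"jaw": 1},
  {"dx": -3.5,"dy": -1.5,"jaw": 1},
  {"dx": -3.5,"dy": -1.5,"jaw": 1},
  {"dx": -3.5,"dy": -1.5,"jaw": 1},
  {"dx": -3.5,"dy": -1.5,"jaw": 1},
], squeeze=20)

```text
invalid input at $.targets[0]: expected keys dx, dy, dz, wx, wy, wz, jaw
```

apply_moves([
  {"dx": -3.5,"dy": -1.6,"jaw": 1},
  {"dx": -3.5,"dy": -1.6,"jaw": 1},
  {"dx": -3.5,"dy": -1.6,"jaw": 1},
  {"dx": -3.5,"dy": -1.6,"jaw": 1},
  {"dx": -3.5,"dy": -1.6,"jaw": 1},
])

```text
invalid input at $.targets[0]: expected keys dx, dy, dz, wx, wy, wz, jaw
```

apply_moves([
  {"dx": -3.5,"dy": -1.6,"jaw": 1},
  {"dx": -3,"dy": -1.5,"jaw": 1},
  {"jaw": 1},
  {"jaw": 1},
  {"jaw": 1},
])

```text
invalid input at $.targets[0]: expected keys dx, dy, dz, wx, wy, wz, jaw
```

Run:
```python
from workcell import r
import cv2,numpy as np
s=r.get_state();print(s["time_s"],s["ee_pos"],s["eef_rot"],s["width"],s["ft_force"])
from scipy.spatial.transform import Rotation as R
w,x,y,z=s["eef_rot"];Q=R.from_quat([x,y,z,w]);print("tool delta cm",Q.inv().apply(np.array([.555,.257,.185])-s["ee_pos"])*100)
c=r.camera_info("wrist");i=r.snapshot("wrist")
for p in([.558,.254,.14],[*s["ee_pos"][:2],.152]):
    q=c["K"]@(c["view"]@[*p,1])[:3];print(q[:2]/q[2])
cv2.imwrite("pics/w1.png",cv2.cvtColor(i,cv2.COLOR_RGB2BGR))
```

```text
0.1 [0.22042038 0.58433032 0.247617  ] [-1.56231002e-04  1.79442522e-01  9.83768208e-01 -6.85974142e-04] 0.08540989431828358 [-0.88252042  0.21192316  0.15728523]
tool delta cm [-42.86039773 -18.80356564   6.28551617]
[111.34844893 578.76138389]
[281.37179408 215.96085241]
```

View pics/w1.png

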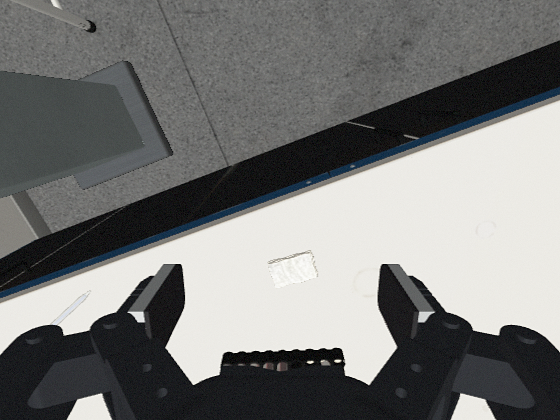

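The rows were refused because every key is required, so nothing moved. The wrist picture shows the open fingers and the tube rack at the bottom edge. Resending with full rows.

apply_moves([
  {"dx": -3,"dy": -1.3,"dz": 0,"wx": 0,"wy": 0,"wz": 0,"jaw": 1},
  {"dx": -3.5,"dy": -1.5,"dz": 0,"wx": 0,"wy": 0,"wz": 0,"jaw": 1},
  {"dx": -3.5,"dy": -1.5,"dz": 0,"wx": 0,"wy": 0,"wz": 0,"jaw": 1},
  {"dx": -3.5,"dy": -1.5,"dz": 0,"wx": 0,"wy": 0,"wz": 0,"jaw": 1},
  {"dx": -3.5,"dy": -1.5,"dz": 0,"wx": 0,"wy": 0,"wz": 0,"jaw": 1},
], squeeze=20)

```text
time_s: 0.65
ee_pos: [0.3546, 0.4552, 0.2481]
eef_rot: [-0.0, 0.179, 0.984, -0.0]
ft_force: [0.8, 0.3, -0.2]
width: 0.0127
gripper_force: 0.0
```

apply_moves([
  {"dx": -3.5,"dy": -1.6,"dz": 0,"wx": 0,"wy": 0,"wz": 0,"jaw": 1},
  {"dx": -3.5,"dy": -1.6,"dz": 0,"wx": 0,"wy": 0,"wz": 0,"jaw": 1},
  {"dx": -3.5,"dy": -1.6,"dz": 0,"wx": 0,"wy": 0,"wz": 0,"jaw": 1},
  {"dx": -3.5,"dy": -1.6,"dz": 0,"wx": 0,"wy": 0,"wz": 0,"jaw": 1},
  {"dx": -3.5,"dy": -1.6,"dz": 0,"wx": 0,"wy": 0,"wz": 0,"jaw": 1},
])

```text
time_s: 1.15
ee_pos: [0.4902, 0.3185, 0.2482]
eef_rot: [-0.0, 0.179, 0.984, -0.0]
ft_force: [0.5, 0.3, 0.2]
width: -0.0002
gripper_force: 0.0
```

apply_moves([
  {"dx": -3.5,"dy": -1.6,"dz": 0,"wx": 0,"wy": 0,"wz": 0,"jaw": 1},
  {"dx": -3,"dy": -1.5,"dz": 0,"wx": 0,"wy": 0,"wz": 0,"jaw": 1},
  {"dx": 0,"dy": 0,"dz": 0,"wx": 0,"wy": 0,"wz": 0,"jaw": 1},
  {"dx": 0,"dy": 0,"dz": 0,"wx": 0,"wy": 0,"wz": 0,"jaw": 1},
])

```text
time_s: 1.55
ee_pos: [0.5393, 0.2673, 0.2479]
eef_rot: [-0.0, 0.18, 0.984, -0.0]
ft_force: [0.2, -0.7, 1.0]
width: -0.0001
gripper_force: 0.0
```

```bash
cat > look.py <<'E'
import sys
from workcell import r
import cv2,numpy as np
from scipy.spatial.transform import Rotation as R
s=r.get_state();print(s["time_s"],s["ee_pos"],s["eef_rot"],s["width"],s["ft_force"])
w,x,y,z=s["eef_rot"];Q=R.from_quat([x,y,z,w]);print("tool delta cm",Q.inv().apply(np.array([.555,.257,.185])-s["ee_pos"])*100)
c=r.camera_info("wrist");i=r.snapshot("wrist")
for p in([.558,.254,.14],[*s["ee_pos"][:2],.152]):
    q=c["K"]@(c["view"]@[*p,1])[:3];print(q[:2]/q[2])
cv2.imwrite(sys.argv[1],cv2.cvtColor(i,cv2.COLOR_RGB2BGR))
E
python3 look.py pics/w2.png
```

```text
1.55 [0.53932895 0.26726402 0.24793605] [-4.00918944e-04  1.80304705e-01  9.83610716e-01 -1.08374245e-04] -9.82448238363088e-05 [ 0.15397137 -0.66082411  1.01176034]
tool delta cm [-1.83399395 -0.40156313  6.29237585]
[273.62411831 238.57378696]
[281.27230591 215.94332986]
```

View pics/w2.png

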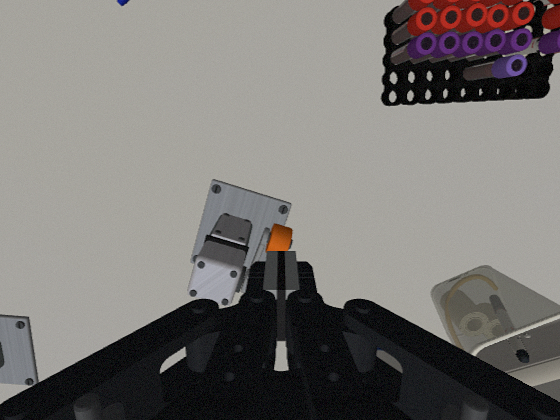

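The roller sits at about (281,237), just beyond the fingertips and half hidden, roughly 6 px to the right of the prediction. I'll refine by matching the projected roller's extents to the masks in all three views.

Run:
```python
from workcell import r
import cv2,numpy as np
from scipy.optimize import least_squares
out=np.array([-.76,.65,0]);ax=np.array([.65,.76,0]);up=np.array([0,0,1.])
t=np.linspace(0,2*np.pi,60)
ring=np.concatenate([.012*(np.outer(np.cos(t),out)+np.outer(np.sin(t),up))+s*.0075*ax for s in(-1,1)])
D={}
for n,f in(("scene","scene1"),("top","top1"),("wrist","w2")):
    h=cv2.cvtColor(cv2.imread(f"pics/{f}.png"),cv2.COLOR_BGR2HSV)
    m=cv2.inRange(h,(3,110,60),(20,255,255));k,_,s,c=cv2.connectedComponentsWithStats(m)
    ref={"scene":(200,164),"top":(180,221),"wrist":(281,237)}[n]
    j=min(range(1,k),key=lambda j:np.hypot(*(c[j]-ref))-s[j,4]*.01)
    b=s[j];D[n]=(b[0]-.0,b[0]+b[2]-1.,b[1]-.0,b[1]+b[3]-1.);print(n,D[n])
def ext(n,X):
    c=r.camera_info(n);p=(c["K"]@c["view"][:3]@np.c_[X+ring,np.ones(len(ring))].T);p=p[:2]/p[2]
    return np.array([p[0].min(),p[0].max(),p[1].min(),p[1].max()])
X0=np.array([.558,.254,.14])
for n in D:print(n,ext(n,X0).round(1))
w=lambda n,X:(ext(n,X)-np.array(D[n]))[:3 if n=="wrist" else 4]
for ns in(("wrist",),("top",),("scene",),("scene","top","wrist")):
    q=least_squares(lambda x:np.concatenate([w(n,np.array([*x,.14])) for n in ns]),X0[:2]);print(ns,q.x,q.fun.round(1))
```

```text
scene (np.float64(196.0), np.float64(205.0), np.float64(160.0), np.float64(169.0))
top (np.float64(175.0), np.float64(184.0), np.float64(217.0), np.float64(225.0))
wrist (np.float64(266.0), np.float64(292.0), np.float64(224.0), np.float64(251.0))
scene [196.1 206.6 161.8 173.1]
top [174.7 186.6 215.6 227.7]
wrist [258.6 287.7 221.3 257.6]
('wrist',) [0.5616071  0.25736021] [-1.6  1.6  0. ]
('top',) [0.55955915 0.25659201] [-1.4  1.4 -2.   2. ]
('scene',) [0.56379523 0.26252149] [-0.7  0.7 -1.1  1.1]
('scene', 'top', 'wrist') [0.56132679 0.25761127] [-0.   1.5  0.4  2.6 -1.9  1.  -2.8  1.3 -1.4  1.8 -0.4]
```

Fused roller centre is (0.561, 0.2575), and the target 5 mm outward is (0.557, 0.261). I'll shift dx by -1.9 cm and descend to just above it.

apply_moves([
  {"dx": -1.9,"dy": 0,"dz": 0,"wx": 0,"wy": 0,"wz": 0,"jaw": 1},
  {"dx": 0,"dy": 0,"dz": 3,"wx": 0,"wy": 0,"wz": 0,"jaw": 1},
  {"dx": 0,"dy": 0,"dz": 3,"wx": 0,"wy": 0,"wz": 0,"jaw": 1},
  {"dx": 0,"dy": 0,"dz": 0.8,"wx": 0,"wy": 0,"wz": 0,"jaw": 1},
  {"dx": 0,"dy": 0,"dz": 0,"wx": 0,"wy": 0,"wz": 0,"jaw": 1},
])

```text
time_s: 2.1
ee_pos: [0.5564, 0.2613, 0.1791]
eef_rot: [-0.001, 0.179, 0.984, -0.001]
ft_force: [-0.2, -0.7, 2.1]
width: 0.0
gripper_force: 0.0
```

apply_moves([
  {"dx": 0,"dy": 0,"dz": 0.5,"wx": 0,"wy": 0,"wz": 0,"jaw": 1},
  {"dx": 0,"dy": 0,"dz": 0.5,"wx": 0,"wy": 0,"wz": 0,"jaw": 1},
  {"dx": 0,"dy": 0,"dz": 0.5,"wx": 0,"wy": 0,"wz": 0,"jaw": 1},
  {"dx": 0,"dy": 0,"dz": 0.5,"wx": 0,"wy": 0,"wz": 0,"jaw": 1},
  {"dx": 0,"dy": 0,"dz": 0,"wx": 0,"wy": 0,"wz": 0,"jaw": 1},
])

```text
time_s: 2.6
ee_pos: [0.5573, 0.2614, 0.1602]
eef_rot: [0.0, 0.179, 0.984, 0.0]
ft_force: [1.4, 1.8, 1.6]
width: 0.0002
gripper_force: 1.0
```

```bash
python3 look.py pics/w3.png
```

```text
2.6 [0.55726062 0.26135949 0.16023015] [2.55144977e-04 1.79436638e-01 9.83769466e-01 2.57378560e-04] 0.00018479487983512062 [1.44610798 1.81053985 1.59539044]
tool delta cm [ 0.05657912 -0.48620561 -2.47729942]
[267.94439719 271.08406782]
[281.52638812 277.18461706]
```

View pics/w3.png

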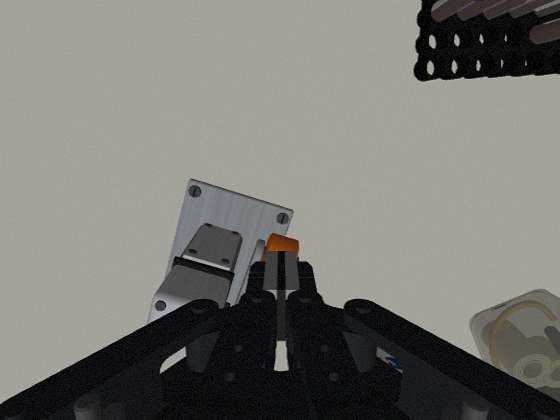

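The fingertips look to be on the roller (seen at 264–299, 234–260), roughly 9 mm down. I'll check that they're centred before pressing on.

Run:
```python
from workcell import r
import cv2,numpy as np
from scipy.optimize import least_squares
out=np.array([-.76,.65,0]);ax=np.array([.65,.76,0]);up=np.array([0,0,1.]);t=np.linspace(0,6.28,60)
ring=np.concatenate([.012*(np.outer(np.cos(t),out)+np.outer(np.sin(t),up))+s*.0075*ax for s in(-1,1)])
h=cv2.cvtColor(cv2.imread("pics/w3.png"),cv2.COLOR_BGR2HSV);m=cv2.inRange(h,(3,110,50),(20,255,255))
m[:, :240]=0;m[:,320:]=0;m[300:]=0
x,y,w,hh=cv2.boundingRect(m);print(x,y,w,hh)
c=r.camera_info("wrist")
def pr(P):
    p=c["K"]@c["view"][:3]@np.c_[P,np.ones(len(P))].T;return p[:2]/p[2]
ext=lambda X:(lambda p:np.array([p[0].min(),p[0].max(),p[1].min()]))(pr(X+ring))
for z in(.131,.140):
    q=least_squares(lambda a:ext(np.array([*a,z]))-[x,x+w-1,y],[.558,.26]);print(z,q.x,q.fun.round(1))
T=r.get_state()["ee_pos"];tx=np.array([-.936,.353,0]);ty=np.array([.353,.936,0])
print("tip front/back edge px",pr(np.array([T+[0,0,-.017]+s*.011*tx for s in(1,-1)])).round())
```

```text
263 233 36 29
0.131 [0.55878264 0.26012436] [-4.3  4.1  0.2]
0.14 [0.5554881 0.2613389] [-5.6  5.4  0.2]
tip front/back edge px [[281. 281.]
 [247. 288.]]
```

The roller is at (0.559, 0.260), about 2 mm from the tool axis, so it's centred. I'll press to about 40 mm, easing outward slightly, then hold.

apply_moves([
  {"dx": 0.1,"dy": 0,"dz": 0.7,"wx": 0,"wy": 0,"wz": 0,"jaw": 1},
  {"dx": 0.1,"dy": 0,"dz": 0.7,"wx": 0,"wy": 0,"wz": 0,"jaw": 1},
  {"dx": 0.1,"dy": 0.1,"dz": 0.7,"wx": 0,"wy": 0,"wz": 0,"jaw": 1},
  {"dx": 0.1,"dy": 0.1,"dz": 0.7,"wx": 0,"wy": 0,"wz": 0,"jaw": 1},
  {"dx": 0,"dy": 0,"dz": 0.3,"wx": 0,"wy": 0,"wz": 0,"jaw": 1},
])

```text
time_s: 3.15
ee_pos: [0.5535, 0.2644, 0.1283]
eef_rot: [-0.001, 0.179, 0.984, -0.0]
ft_force: [0.1, 0.7, 4.4]
width: -0.0002
gripper_force: 2.2
```

apply_moves([
  {"dx": 0,"dy": 0,"dz": 0,"wx": 0,"wy": 0,"wz": 0,"jaw": 1},
  {"dx": 0,"dy": 0,"dz": 0,"wx": 0,"wy": 0,"wz": 0,"jaw": 1},
])

```text
time_s: 3.35
ee_pos: [0.5538, 0.2643, 0.1292]
eef_rot: [-0.0, 0.179, 0.984, -0.0]
ft_force: [-1.1, 0.2, 4.9]
width: -0.0001
gripper_force: 2.1
```

```bash
python3 look.py pics/w4.png
python3 - <<'E'
from workcell import r
import cv2,numpy as np
i=r.snapshot("scene")[110:230,140:280];a=cv2.resize(i,(560,480),interpolation=cv2.INTER_CUBIC)
b=cv2.resize(cv2.imread("pics/w4.png")[150:390,220:340],(240,480))
cv2.imwrite("pics/c4.png",np.hstack([cv2.convertScaleAbs(a[:,:,::-1],alpha=1.5),b]))
print(r.get_state()["ft_force"])
E
```

```text
3.35 [0.55379236 0.26425395 0.12923223] [-3.03094039e-04  1.79408030e-01  9.83774660e-01 -2.92835590e-04] -7.063605862906282e-05 [-1.0661901   0.22847752  4.87563908]
tool delta cm [-0.36631042 -0.6398891  -5.57652102]
[261.59387762 317.09953419]
[281.7113006  319.34939527]
[-0.12674998 -1.16956612  4.240692  ]
```

View pics/c4.png

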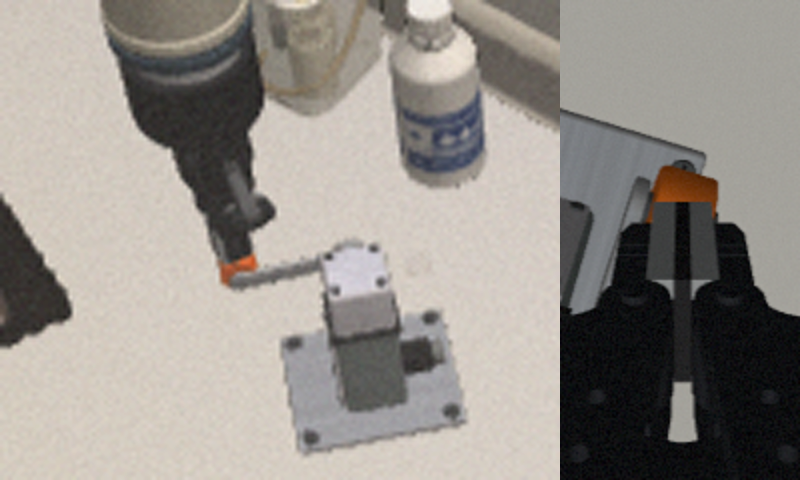

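The lever is down and about horizontal, with the fingertips on the orange roller and 4–5 N, which means it's past the click. I'll hold another second and then release.

apply_moves([
  {"dx": 0,"dy": 0,"dz": 0.1,"wx": 0,"wy": 0,"wz": 0,"jaw": 1},
  {"dx": 0,"dy": 0,"dz": 0,"wx": 0,"wy": 0,"wz": 0,"jaw": 1},
  {"dx": 0,"dy": 0,"dz": 0,"wx": 0,"wy": 0,"wz": 0,"jaw": 1},
  {"dx": 0,"dy": 0,"dz": 0,"wx": 0,"wy": 0,"wz": 0,"jaw": 1},
  {"dx": 0,"dy": 0,"dz": 0,"wx": 0,"wy": 0,"wz": 0,"jaw": 1},
])

```text
time_s: 3.95
ee_pos: [0.5539, 0.2643, 0.1283]
eef_rot: [-0.0, 0.179, 0.984, -0.0]
ft_force: [-1.4, -1.5, 3.9]
width: -0.0002
gripper_force: 2.1
```

apply_moves([
  {"dx": 0,"dy": 0,"dz": 0,"wx": 0,"wy": 0,"wz": 0,"jaw": 1},
  {"dx": 0,"dy": 0,"dz": 0,"wx": 0,"wy": 0,"wz": 0,"jaw": 1},
  {"dx": 0,"dy": 0,"dz": 0,"wx": 0,"wy": 0,"wz": 0,"jaw": 1},
  {"dx": 0,"dy": 0,"dz": 0,"wx": 0,"wy": 0,"wz": 0,"jaw": 1},
])

```text
time_s: 4.35
ee_pos: [0.5539, 0.2644, 0.1283]
eef_rot: [-0.0, 0.179, 0.984, -0.0]
ft_force: [-1.2, -2.4, 3.3]
width: 0.0
gripper_force: 2.1
```

apply_moves([
  {"dx": 0,"dy": 0,"dz": -1,"wx": 0,"wy": 0,"wz": 0,"jaw": 1},
  {"dx": 0,"dy": 0,"dz": -2,"wx": 0,"wy": 0,"wz": 0,"jaw": 1},
  {"dx": 0,"dy": 0,"dz": -3,"wx": 0,"wy": 0,"wz": 0,"jaw": 1},
  {"dx": 0,"dy": 0,"dz": -3,"wx": 0,"wy": 0,"wz": 0,"jaw": 1},
  {"dx": 0,"dy": 0,"dz": -3,"wx": 0,"wy": 0,"wz": 0,"jaw": 1},
])

```text
time_s: 4.85
ee_pos: [0.5539, 0.2646, 0.2497]
eef_rot: [0.0, 0.179, 0.984, 0.0]
ft_force: [0.2, 0.3, 0.0]
width: 0.0002
gripper_force: 0.0
```

apply_moves([
  {"dx": 2,"dy": 0,"dz": 0,"wx": 0,"wy": 0,"wz": 0,"jaw": 1},
  {"dx": 2,"dy": 0,"dz": 0,"wx": 0,"wy": 0,"wz": 0,"jaw": 1},
  {"dx": 0,"dy": 0,"dz": 0,"wx": 0,"wy": 0,"wz": 0,"jaw": 1},
  {"dx": 0,"dy": 0,"dz": 0,"wx": 0,"wy": 0,"wz": 0,"jaw": 1},
  {"dx": 0,"dy": 0,"dz": 0,"wx": 0,"wy": 0,"wz": 0,"jaw": 1},
])

```text
time_s: 5.35
ee_pos: [0.5166, 0.2786, 0.2478]
eef_rot: [-0.0, 0.179, 0.984, -0.0]
ft_force: [-0.4, -0.4, -0.4]
width: -0.0
gripper_force: 0.0
```

Run:
```python
from workcell import r
import cv2
i=r.snapshot("scene")[80:320,120:400]
cv2.imwrite("pics/c5.png",cv2.convertScaleAbs(cv2.resize(i,(560,480),interpolation=cv2.INTER_CUBIC)[:,:,::-1],alpha=1.5))
```

```text
(no output)
```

View pics/c5.png

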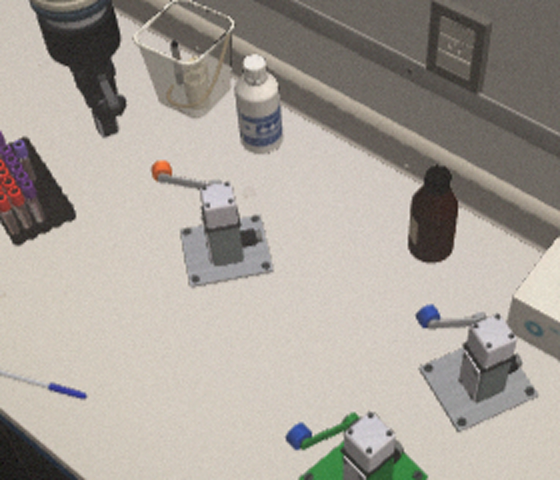

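The orange lever is back up at (162,170 in the crop), the blue lever and bottle haven't moved, and the gripper is clear. Handing in.

```bash
python3 -c "
from workcell import r
print(r.hand_in())"
```

```text
the job is handed in; nothing more can be done
None
```

I pressed the orange switch's lever about 41 mm, past its 30 mm click point, and held it for over a second. It then sprang back up, the blue lever and the bottle stayed where they were, and I handed the job in. The hand-in returned no verdict, and I judged the press from depth, force (4–5 N) and the pictures, not from a lever reading.

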